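# Fit the keyed drive collar on the positioner spindle

## Robot

A 6-joint arm with a two-finger parallel gripper is mounted at the origin on a cart in front of the work surface, level with it; the furniture and walls round the work are solid. World frame = base frame: x ahead of the robot, y to its left, z up, the work surface at z = 0. Lengths are in mm, angles in rad, forces in N, time in s.
With the tool pointing down it reaches from about 375 to 925 mm from the base axis. Payload 5.7 kg.
Tool frame: the origin (TCP) lies between the finger pads; the fingertips stand 8 mm ahead of it and the grasp point (between the pads) lies 11 mm behind it; z points along the fingers, y is the line along which they close (so a half turn about z gives the same grasp; the last joint's range is limited). The gripper opens to 85 mm and grips with 20 to 120 N. Pads are 22 mm wide; open, the fingers measure 114 mm over their backs; the gripper's body (76 mm by 85 mm) begins 54 mm behind the grasp point. The pads swing forward as they close: fully open they stand 13 mm farther back than shut.
Start: joints at [-1.236, 0.359, 1.51, -0, 1.272, -0.115], TCP at [260.853, -540.296, 239.267] pointing down, gripper open.
Joint ranges: [-2.97, 2.97], [-1.01, 2.36], [0.21, 2.38], [-0.96, 4.11], [0.2, 2.71], [-2.98, 2.98]. Speed limits (rad/s): [2.39, 2.39, 3.14, 3.14, 3.14, 3.14].

## Interface

Orientations are given as a unit quaternion [w, x, y, z].
In Python, from cell import * gives the robot as it stands.
- The arm moves only by the shell command python3 -m pendant 'ROWS' [OPENING]. ROWS is JSON, a list of rows, each a list of 6 numbers: the shift along the world's x, y, z in mm, then the turn, a rotation vector about the world's x, y, z in degrees. In form: [[tx, ty, tz, wx, wy, wz], ...]. A call has 1 to 8 rows; each row shifts and turns the commanded pose from where the row before left it; what a row does not reach is not made up. A row lasts 1/10 s, in which the tool goes at most 50 mm and 8.59 degrees, less where a joint would pass 70% of its speed; a pose out of reach is approached as far as the arm can. A call with a gripper value outside its range is refused whole. OPENING is the closure, from -1 (fully open) to 1 (shut), set as the call begins (- or left out, the last holds). The fingers move at their own pace and stop on an object; the grip force is fixed at half the most. Time passes only in rows, so rows that do not move let the fingers close. It gives the time, the measured TCP pose, the force, the opening and the grip force at its end, in the units of the state.
- observe(): the state, without advancing time (a new reading comes with each control period).
- read_camera(name): name is "side" or "top"; returns the picture (480x640x3 uint8, blue, green, red); there is no depth.
- camera_params(name): a dict with "mtx" (3x3 intrinsics, pixels), "dist_coeffs" ([k1, k2, p1, p2, k3] as OpenCV has them; the pictures are not rectified), "view" (4x4, takes a point from world to camera coordinates). Camera axes: x right, y up, looking along -z (the intrinsics and any distortion apply to the point x, -y, -z); pixel columns grow to the right and rows downward; lengths in mm; the calibration is good to about 2 mm. A picture is of the moment at which its call begins. camera_params takes no time and is no camera call.
- job_done(): hands the job in; it is judged then, once.
Trained networks look in the newest picture that a camera, given by its name, has taken for a name from the list of things; names that differ only in an ending like _2 or _b are one class to them, and where a whole thing is asked for, a point or a joint stands for the part that bears it (a point fixed in the world has none). Each returns a list of dicts, best first, with "p" (0 to 1); they miss things now and then, are a little off and sometimes report something else, mostly with a low value. They report only what shows in the picture. A call takes as long as a camera call. They do not tell look-alikes from the thing itself.
- masks_of(camera, thing): "mask" (480x640 bool, what is visible of it) and "bbox" ([left, top, width, height] in pixels, round what is visible of it).
The state is a dict: "t": time; "q": joint angles; "joint_velocities": joint speeds; "joint_efforts": joint torques, N m; "ee_pos": TCP position; "eef_rot": TCP orientation; "contact_force": force on the tool from outside, world axes, zero at the start; "torque": the same for the moment, N m; "opening": opening from 0.0 (shut) to 1.0 (fully open); "grip_force": force on a finger pad.
Only numpy, scipy, OpenCV 4.12 (cv2) and the standard library are available. Lean on these libraries where they do the work, as an engineer would, in place of code of your own. Each camera call takes 0.05 s, during which the arm holds its last target. There are 200 camera calls.

## Task

Fit the thick steel collar, which stands on edge in the cradle, over the upright spindle of the small welding positioner: it must slip over the spindle's keys and lie flat, fully home on the round seat, and then be let go. The spindle is locked and the direction of its keys differs each time, so turn the collar until its keyways drop over the keys. Do not disturb the other things on the table.

Things in the scene. Friction and masses are not known exactly. Their poses are not given: they have to be found in the camera images.
- collar: Plain steel ring, outer diameter 64 mm, 26 mm thick, 0.25 to 0.5 kg; bore 28 mm in diameter with two opposite keyways, slots 12 mm wide cut to 21 mm from the axis right through. Origin at its centre; z is the bore axis, keyways along +x and -x. Both faces alike: either may be up. Starts on edge, z level along the cradle's x, centre 41 mm up. On edge on the table it tips over if leaned past 22 degrees.
- cradle: Fixed dark steel cradle, 58 (x) by 66 mm (y), in which the collar stands on edge: two rods along x carry it, two low cheeks (60 mm along y, outer faces at x = +-22 mm, tops 22 mm above the table) keep it from tipping. Above them both faces of the collar are free. Origin at the centre of its underside on the table; z up, x along the collar's axis.
- positioner: Fixed small welding positioner: grey base plate 110 x 110 x 14 mm, on it a round steel housing with the upright spindle in its middle. Origin at the centre of the underside, on the spindle's axis; z up. The keys do NOT follow its x or y: their direction is any, not measured, and the spindle is locked.
- spindle_top (a point): Top of the spindle, 68 mm above the table, on its axis; z up, its x and y tell nothing about the keys. The spindle is 25 mm in diameter, tapering over its upper 8 mm to 14 mm. Two opposite keys, 8 mm wide, stand out to 19 mm from the axis, from the seat up to 42 mm above the table. A collar not lined up rests on the key tops with its centre 55 mm above the table.
- seat (a point): Centre of the seat, the flat top of the round housing, 82 mm in diameter, 22 mm above the table, on the spindle's axis; z up. Turned to within about 6 degrees of the keys, the collar drops 20 mm and lies on the seat with its centre 35 mm above the table.
- flashlight: bystander: small black torch lying on the table, 124 mm long, 38 mm thick; origin under its middle
- screwdriver_1: bystander: screwdriver with red handle lying on the table, 210 mm long, 29 mm thick; origin under its middle
- hex_bolt: bystander: large steel bolt standing on its head, 34 mm wide, 90 mm high; origin under its middle
- parts_tin: bystander: small olive tin box with its lid shut, 73 x 103 x 33 mm; origin under its middle
- paint_marker: bystander: white paint marker lying on the table, 131 mm long, 18 mm thick; origin under its middle
- grease_tub: bystander: short round blue and white tub, 69 mm across and high; origin under its middle
There are look-alikes about, which are no part of the job. Of the things that look like the positioner, the larger one is meant.

How it is judged:
By the outcome, as a careful person would: the job done as asked, in the order asked, and still so for the second after the job is handed in, with the robot touching nothing.
It also fails if it takes over 72 s, if anything falls off the work surface, if the arm or the gripper's body presses on something with over 40 N, if the wrist force passes 120 N, or if a joint passes its speed limit or range.

## Working session

There is one attempt and no reset: what is moved stays moved. The work goes in short steps, Python scripts to look and compute and a shell command to move; the robot and the scene stay as the last step left them, time stands still between calls to the robot, and variables do not carry over. Pictures are saved under pics/ and viewed, at most 10 in all, crops included, and the job is handed in when it is done.

```bash
mkdir -p pics; ls
cat > h.py <<'E'
from cell import *
import numpy as np, cv2
def ray(cam,uv):
    P=camera_params(cam);V=np.array(P["view"]);K=np.array(P["mtx"],float);d=np.array(P["dist_coeffs"],float)
    n=cv2.undistortPoints(np.array([[uv]],float),K,d)[0,0]
    dc=np.array([n[0],-n[1],-1.]);R=V[:3,:3];o=-R.T@V[:3,3];w=R.T@dc
    return o,w/np.linalg.norm(w)
def atz(cam,uv,z):
    o,w=ray(cam,uv);return o+w*(z-o[2])/w[2]
def tri(u1,u2,c1="top",c2="side"):
    o1,w1=ray(c1,u1);o2,w2=ray(c2,u2)
    s=np.linalg.lstsq(np.c_[w1,-w2],o2-o1,rcond=None)[0]
    a=o1+s[0]*w1;b=o2+s[1]*w2
    return (a+b)/2,np.linalg.norm(a-b)
def proj(cam,p):
    P=camera_params(cam);V=np.array(P["view"]);c=V[:3,:3]@np.array(p,float)+V[:3,3]
    return cv2.projectPoints(np.array([[c[0],-c[1],-c[2]]]),np.zeros(3),np.zeros(3),np.array(P["mtx"],float),np.array(P["dist_coeffs"],float))[0].ravel()
E
python3 - <<'E'
from h import *
np.set_printoptions(precision=1,suppress=True)
for c in("top","side"):
    cv2.imwrite(f"pics/{c}0.png",read_camera(c))
    V=np.array(camera_params(c)["view"]);print(c,-V[:3,:3].T@V[:3,3])
    for t in("collar","cradle","positioner","flashlight","screwdriver_1","hex_bolt","parts_tin","paint_marker","grease_tub"):
        for m in masks_of(c,t):
            if m["p"]>.3:
                ys,xs=np.nonzero(m["mask"]);uv=(xs.mean(),ys.mean());print(t,round(m["p"],2),m["bbox"],np.array(uv),atz(c,uv,20)[:2])
print(observe())
E
```

```text
pics
top [ 216.5   -3.5 1741.8]
collar 0.61 [391.7, 240.0, 21.8, 22.2] [400.7 252.3] [ 543.8 -238.7]
cradle 0.6 [381.6, 236.7, 35.4, 32.4] [396.5 255.9] [ 533.2 -226.7]
positioner 0.75 [219.5, 176.0, 32.3, 35.0] [233.1 195.2] [697.1 240.7]
positioner 0.62 [226.2, 228.7, 48.7, 49.1] [250.3 253.6] [528.9 183.8]
flashlight 0.64 [177.6, 268.4, 24.9, 40.9] [189.7 290.1] [421.5 347.3]
screwdriver_1 0.59 [281.6, 170.4, 43.7, 58.6] [311.6 209.6] [660.8  15.4]
screwdriver_1 0.54 [390.3, 238.6, 22.2, 22.5] [400.9 252.2] [ 544.1 -239. ]
hex_bolt 0.56 [350.6, 179.1, 13.7, 18.2] [356.9 187.9] [ 728.4 -112.7]
parts_tin 0.82 [434.3, 299.3, 23.0, 23.9] [445.3 310.3] [ 383.8 -362.6]
paint_marker 0.56 [293.2, 286.8, 41.9, 19.8] [314.1 295.3] [416.    1.8]
grease_tub 0.95 [398.1, 172.1, 30.1, 26.3] [412.4 184.6] [ 742.8 -272.3]
side [ 158.6 -869.5  539. ]
collar 0.58 [349.2, 301.0, 35.5, 34.9] [368.6 318.9] [ 559.6 -203.5]
cradle 0.59 [343.4, 322.0, 44.4, 28.2] [367.3 339.1] [ 525.8 -260. ]
positioner 0.92 [322.8, 221.5, 31.2, 18.4] [336.9 230.7] [688.1 213.2]
positioner 0.64 [405.6, 253.2, 17.3, 41.6] [414.7 273.6] [748.9 -80.7]
hex_bolt 0.87 [407.1, 255.1, 15.6, 37.7] [414.4 274.5] [745.8 -84. ]
parts_tin 0.74 [263.1, 358.6, 72.5, 61.8] [294.1 389.1] [ 356.4 -330.6]
grease_tub 0.85 [445.7, 286.9, 38.1, 48.5] [463.9 309.4] [ 756.  -247.2]
{'t': 1.0, 'q': array([-1.2,  0.4,  1.5,  0. ,  1.3, -0.1]), 'joint_velocities': array([-0., -0.,  0., -0.,  0.,  0.]), 'joint_efforts': array([ -0. , -52.8, -27.9,  -0. ,   0. ,  -0. ]), 'ee_pos': array([ 260.9, -540.3,  239.3]), 'eef_rot': array([-0. ,  1. ,  0.2, -0. ]), 'contact_force': array([ 0.3, -0.8,  0.2]), 'torque': array([-0., -0.,  0.]), 'grip_force': 0.0, 'opening': 1.0009787699539245}
```

Run:
```python
from h import *
a=cv2.imread("pics/top0.png")[160:340,170:480];b=cv2.imread("pics/side0.png")[200:440,170:500]
a=cv2.resize(a,None,fx=2.58,fy=2.58,interpolation=3);cv2.imwrite("pics/a.png",a)
cv2.imwrite("pics/b.png",cv2.resize(b,None,fx=2.4,fy=2.4,interpolation=3))
```

```text
(no output)
```

View pics/a.png

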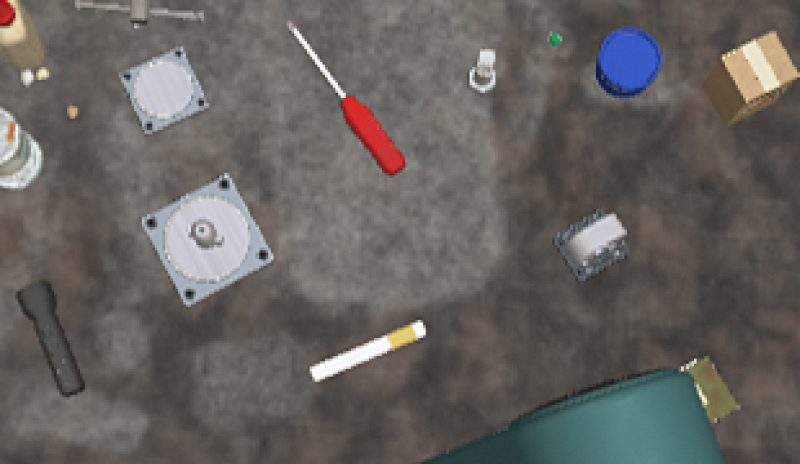

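View pics/b.png

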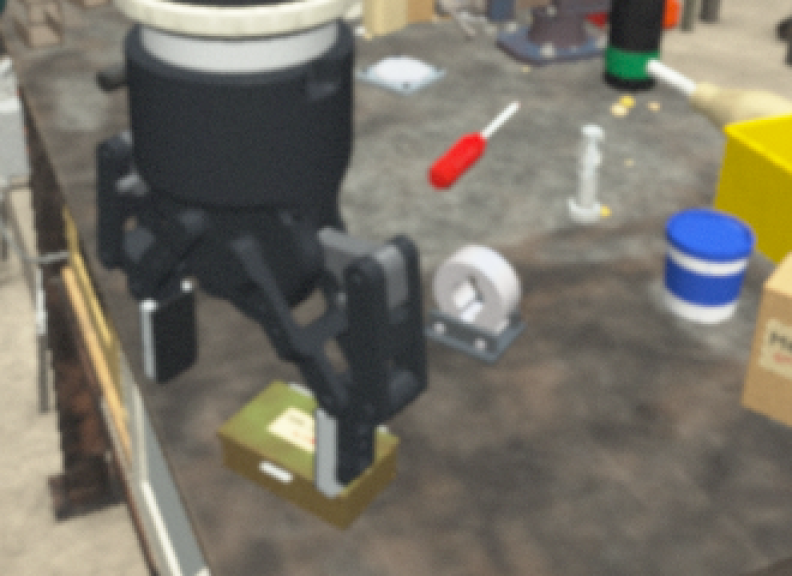

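The larger positioner is top pixel (250,253), with spindle; the look-alike at (233,195) is a smaller plate without one, and the first is meant. The collar stands in the cradle at top (401,252) and side (368,319). The enlarged crop below confirms the choice.

Run:
```python
from h import *
np.set_printoptions(precision=1,suppress=True)
print(tri((400.7,252.3),(368.6,318.9)))
im=cv2.imread("pics/top0.png")
m=masks_of("top","collar")[0]["mask"].astype(np.uint8)
r=cv2.minAreaRect(cv2.findNonZero(m));print(r)
bp=cv2.boxPoints(r);w=np.array([atz("top",p,60)[:2] for p in bp]);print(w, w.mean(0),np.degrees(np.arctan2(*(np.diff(w,axis=0).T[::-1]))))
m=[x for x in masks_of("top","positioner") if x["bbox"][1]>210][0]["mask"].astype(np.uint8)
r=cv2.minAreaRect(cv2.findNonZero(m));bp=cv2.boxPoints(r);w=np.array([atz("top",p,14)[:2] for p in bp]);print(w,w.mean(0),np.linalg.norm(np.diff(w,axis=0),axis=1))
print(proj("top",[528.9,183.8,68]),proj("top",[528.9,183.8,22]),proj("top",[543,-238,73]))
a=cv2.resize(im[222:284,216:286],None,fx=8,fy=8,interpolation=cv2.INTER_LANCZOS4)
b=cv2.resize(cv2.imread("pics/side0.png")[295:357,338:398],None,fx=8,fy=8,interpolation=cv2.INTER_LANCZOS4)
n=min(a.shape[1],400)
c=cv2.resize(im[230:275,376:421],(496,496),interpolation=cv2.INTER_LANCZOS4)
o=np.hstack([cv2.resize(a,(420,372)),cv2.resize(b,(375,372))]);cv2.imwrite("pics/c.png",o);cv2.imwrite("pics/d.png",c)
```

```text
(array([ 539.7, -235.4,   44.9]), np.float64(1.1965894638884733))
((400.49993896484375, 252.49996948242188), (11.371355056762695, 22.46535873413086), 56.3099365234375)
[[ 530.5 -198.1]
 [ 566.9 -249.6]
 [ 540.8 -267. ]
 [ 504.6 -215.6]] [ 535.7 -232.6] [ -54.8 -146.4  125.1]
[[550.  263.3]
 [609.1 165. ]
 [508.9 106.5]
 [451.1 204.1]] [529.8 184.7] [114.7 116.  113.5]
[248.6 250.4] [250.3 253.5] [403.2 249. ]
```

View pics/c.png

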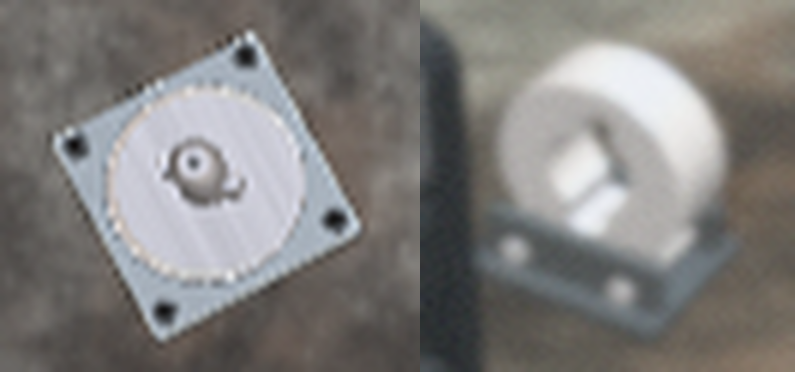

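Left: the large positioner, seat centre about top px (250.3,252.5), spindle tip (248.3,248.7), keys run from roughly (243.5,250) to (256,253.5). Right: the collar stands in the cradle with bore and keyway visible. Now a closer look at the collar's yaw.

View pics/d.png

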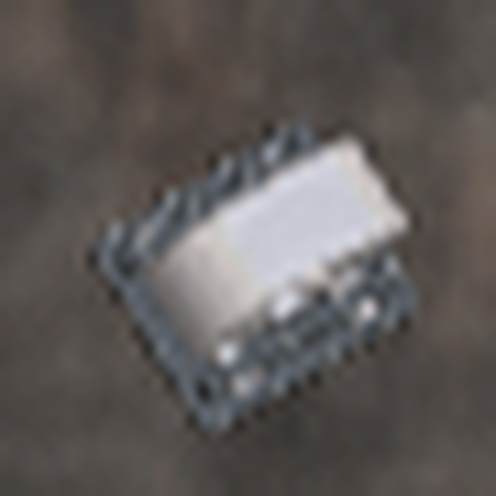

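Run:
```python
from h import *
from scipy.spatial.transform import Rotation as R
s=observe();q=s["eef_rot"];M=R.from_quat([q[1],q[2],q[3],q[0]]).as_matrix();print(M.round(3),q)
```

```text
[[ 0.901  0.435 -0.   ]
 [ 0.435 -0.901  0.   ]
 [ 0.    -0.    -1.   ]] [-5.17537334e-05  9.74814337e-01  2.23017948e-01  5.10785163e-06]
```

The collar axis and cradle edges give a yaw near 31.5°, cradle centre about (399,255) px, i.e. (537,-234) mm. Moving above it.

```bash
python3 -m pendant '[[24,25,0,0,0,8],[24,26,0,0,0,8],[24,26,0,0,0,8],[24,26,0,0,0,8],[24,26,0,0,0,8],[24,26,0,0,0,8],[24,26,0,0,0,8],[24,26,0,0,0,8]]' -1; python3 -m pendant '[[21,25,-10,0,0,8],[21,25,-10,0,0,8],[21,25,-15,0,0,8],[21,24,-15,0,0,8],[0,0,-25,0,0,0],[0,0,0,0,0,0]]'
```

```text
t: 1.9
ee_pos: [453.7, -332.2, 239.4]
eef_rot: [0.0, 0.706, 0.708, -0.0]
contact_force: [0.4, -0.4, 0.5]
opening: 1.0
grip_force: 0.0
t: 2.5
ee_pos: [535.3, -232.3, 161.4]
eef_rot: [-0.003, 0.486, 0.874, -0.0]
contact_force: [-1.0, 0.9, 1.3]
opening: 0.999
grip_force: 0.0
```

```bash
python3 -m pendant '[[1,-1,-30,0,0,0],[0,0,-30,0,0,0],[0,0,-25,0,0,0],[0,0,-15,0,0,0],[0,0,-8,0,0,0],[0,0,0,0,0,0]]'
python3 - <<'E'
from h import *
im=read_camera("side");cv2.imwrite("pics/e.png",cv2.resize(im[150:400,230:510],None,fx=2.4,fy=2.4,interpolation=3))
t=read_camera("top");cv2.imwrite("pics/e_top.png",t)
E
```

```text
t: 3.1
ee_pos: [537.4, -235.7, 56.1]
eef_rot: [-0.001, 0.487, 0.873, -0.0]
contact_force: [-0.2, 0.1, 0.2]
opening: 0.999
grip_force: 0.0
```

View pics/e.png

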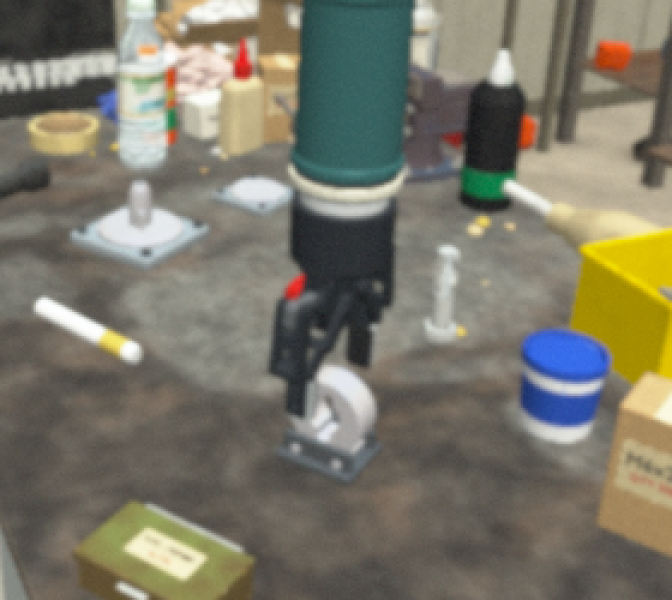

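The side view shows the fingers straddling the collar (crop 335,410); the spindle is now visible, its tip near side px (288,227). Closing.

```bash
python3 -m pendant '[[0,0,-4,0,0,0],[0,0,0,0,0,0],[0,0,0,0,0,0],[0,0,0,0,0,0],[0,0,0,0,0,0],[0,0,0,0,0,0]]' 1
python3 - <<'E'
from h import *
np.set_printoptions(precision=1,suppress=True)
print(tri((248.3,248.7),(287.9,227.5)))
E
```

```text
t: 3.8
ee_pos: [538.1, -235.5, 52.7]
eef_rot: [0.0, 0.487, 0.874, -0.0]
contact_force: [-0.3, -0.1, 4.3]
opening: 0.297
grip_force: 59.2
(array([533.9, 185.3,  64.6]), np.float64(0.7741502105714652))
```

```bash
python3 -m pendant '[[0,0,10,0,0,0],[0,0,25,0,0,0],[0,0,30,0,0,0],[0,0,25,0,0,-8],[0,38,0,0,0,-8],[0,38,0,0,0,-8],[0,38,0,0,0,-8],[0,38,0,0,0,-8]]'; python3 -m pendant '[[0,0,0,-1.2,-7.9,0],[0,0,0,-1.2,-7.9,0],[0,0,0,-1.2,-7.9,0],[0,0,0,-1.2,-7.9,0],[0,0,0,-1.2,-7.9,0],[0,0,0,-1.2,-7.9,0],[0,0,0,-1.0,-6.9,0],[0,0,0,0,0,0]]'; python3 -c "
from h import *
from scipy.spatial.transform import Rotation as R
s=observe();q=s['eef_rot'];print(R.from_quat([q[1],q[2],q[3],q[0]]).as_matrix().round(3),s['q'].round(2))
im=read_camera('side');cv2.imwrite('pics/f.png',cv2.resize(im[200:400,230:510],None,fx=2.4,fy=2.4,interpolation=3))
"
```

```text
t: 4.6
ee_pos: [537.1, -81.8, 142.4]
eef_rot: [-0.0, 0.758, 0.652, -0.0]
contact_force: [0.2, 0.7, -2.3]
opening: 0.297
grip_force: 58.9
t: 5.4
ee_pos: [545.7, -50.3, 143.0]
eef_rot: [0.182, 0.712, 0.641, 0.221]
contact_force: [0.1, -0.4, -3.3]
opening: 0.299
grip_force: 59.5
[[ 0.079  0.832  0.549]
 [ 0.994 -0.111  0.025]
 [ 0.082  0.543 -0.836]] [-0.37  0.27  2.2   1.04  0.26 -1.23]
```

View pics/f.png

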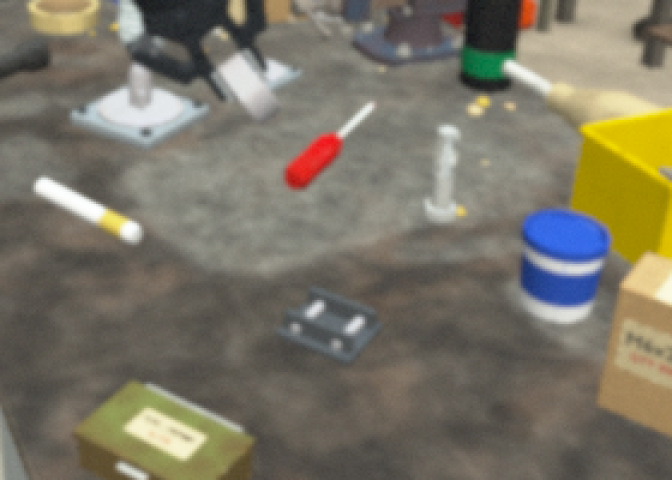

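The tilt stopped at 33° as joint 5 neared its lower limit, and the cradle is empty, so the collar is held. Inward tilt has far more range; I work out that turn.

```bash
python3 -c "
from h import *
from scipy.spatial.transform import Rotation as R
s=observe();q=s['eef_rot'];r=R.from_quat([q[1],q[2],q[3],q[0]])
for yaw in (-5,-12):
  for tilt in (55,65):
    t=np.radians(tilt);a=np.radians(yaw);o=np.array([np.cos(a),np.sin(a),0]);z=-np.sin(t)*o-np.cos(t)*np.array([0,0,1]);x=np.array([-o[1],o[0],0]);y=np.cross(z,x)
    v=(R.from_matrix(np.c_[x,y,z])*r.inv()).as_rotvec(degrees=True);print(yaw,tilt,v.round(1),(v/11).round(2))
"
```

```text
-5 55 [ 3.7 87.9  3.2] [0.34 8.   0.29]
-5 65 [ 4.8 97.9  3.6] [0.43 8.9  0.33]
-12 55 [ 9.1 87.6 -2.4] [ 0.82  7.96 -0.21]
-12 65 [10.7 97.4 -1.6] [ 0.98  8.85 -0.14]
```

```bash
python3 -m pendant '[[0,-2,0,0.34,8,0.29],[0,-2,0,0.34,8,0.29],[0,-2,0,0.34,8,0.29],[0,-2,0,0.34,8,0.29],[0,-2,0,0.34,8,0.29],[0,-2,0,0.34,8,0.29],[0,-2,0,0.34,8,0.29],[0,-2,0,0.34,8,0.29]]'; python3 -m pendant '[[0,-2,0,0.34,8,0.29],[0,-2,0,0.34,8,0.29],[0,-2,0,0.34,8,0.29],[0,0,0,0,0,0]]'; python3 -c "
from h import *
from scipy.spatial.transform import Rotation as R
s=observe();q=s['eef_rot'];M=R.from_quat([q[1],q[2],q[3],q[0]]).as_matrix();print(M.round(3),s['q'].round(2),s['ee_pos'])
"
```

```text
t: 6.25
ee_pos: [556.8, -49.3, 146.3]
eef_rot: [-0.147, 0.73, 0.662, -0.08]
contact_force: [-0.0, 0.2, -3.4]
opening: 0.296
grip_force: 59.4
t: 6.65
ee_pos: [556.5, -54.4, 139.4]
eef_rot: [-0.289, 0.692, 0.622, -0.225]
contact_force: [-0.1, -0.5, -3.9]
opening: 0.292
grip_force: 59.8
[[ 0.124  0.73  -0.672]
 [ 0.991 -0.058  0.12 ]
 [ 0.048 -0.681 -0.731]] [-0.21  0.83  1.15 -0.02  1.92 -0.1 ] [556.52679619 -54.39041803 139.42248585]
```

```bash
python3 -m pendant '[[0,0,0,0.5,7,-0.3],[0,0,-25,0,0,0],[0,0,-35,0,0,0],[0,0,-25,0,0,0],[0,0,-8,0,0,0],[0,0,0,0,0,0]]'; python3 -m pendant '[[0,0,-2,0,0,0],[0,0,-2,0,0,0],[0,0,0,0,0,0]]'; python3 -c "
from h import *
from scipy.spatial.transform import Rotation as R
s=observe();q=s['eef_rot'];M=R.from_quat([q[1],q[2],q[3],q[0]]).as_matrix();print(M.round(3))
"
```

```text
t: 7.25
ee_pos: [555.5, -53.0, 52.1]
eef_rot: [-0.329, 0.677, 0.605, -0.259]
contact_force: [-1.0, 0.6, -2.1]
opening: 0.292
grip_force: 60.3
t: 7.55
ee_pos: [556.4, -52.4, 48.9]
eef_rot: [-0.33, 0.677, 0.606, -0.258]
contact_force: [-0.1, 0.9, -2.5]
opening: 0.294
grip_force: 60.3
[[ 0.134  0.65  -0.748]
 [ 0.99  -0.049  0.135]
 [ 0.051 -0.759 -0.65 ]]
```

```bash
python3 -m pendant '[[0,0,-4,0,0,0],[0,0,-2,0,0,0],[0,0,-2,0,0,0],[0,0,0,0,0,0]]'; python3 -m pendant '[[0,0,-2,0,0,0],[0,0,0,0,0,0]]'
```

```text
t: 7.95
ee_pos: [555.7, -52.1, 39.7]
eef_rot: [-0.331, 0.676, 0.605, -0.258]
contact_force: [-0.6, 0.5, -2.2]
opening: 0.293
grip_force: 60.2
t: 8.15
ee_pos: [555.8, -52.1, 39.1]
eef_rot: [-0.331, 0.676, 0.605, -0.258]
contact_force: [1.3, -0.1, 4.1]
opening: 0.293
grip_force: 60.1
```

```bash
python3 -m pendant '[[0,0,0,0,0,0],[0,0,0,0,0,0],[0,0,0,0,0,0]]' 0.1; python3 -m pendant '[[8,-1,7,0,0,0],[11,-2,10,0,0,0],[11,-2,10,0,0,0],[15,-3,14,0,0,0],[15,-3,14,0,0,0],[0,0,30,0,0,0],[0,0,40,0,0,0],[0,0,0,0,0,0]]'; python3 -c "
from h import *
im=read_camera('side');t=read_camera('top')
for c,i in(('side',im),('top',t)):
  for m in masks_of(c,'collar')[:3]: print(c,m['p'],m['bbox'])
cv2.imwrite('pics/g_top.png',t)
cv2.imwrite('pics/g.png',np.hstack([cv2.resize(im[220:340,230:370],(560,480),interpolation=3),cv2.resize(t[200:320,290:350],(240,480),interpolation=3)]))
"
```

```text
t: 8.45
ee_pos: [555.8, -52.1, 37.8]
eef_rot: [-0.331, 0.676, 0.605, -0.258]
contact_force: [0.3, -0.5, -0.7]
opening: 0.447
grip_force: 0.4
t: 9.25
ee_pos: [618.2, -63.5, 168.9]
eef_rot: [-0.328, 0.678, 0.606, -0.256]
contact_force: [0.9, 0.1, 1.4]
opening: 0.45
grip_force: 0.0
side 0.93 [321.9, 270.9, 33.2, 27.1]
top 0.52 [325.6, 237.0, 17.1, 16.7]
```

View pics/g.png

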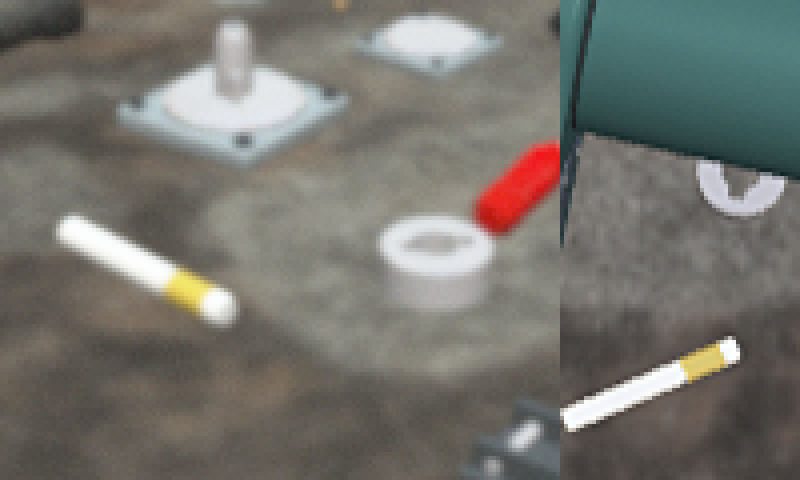

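The collar lies flat on the table (side px about (338,284)), partly under the arm in the top view. Swinging the tool upright and aside to look.

```bash
python3 -m pendant '[[-10,-20,0,-0.9,-8.2,0],[-10,-25,0,-0.9,-8.2,0],[-10,-25,0,-0.9,-8.2,0],[-10,-25,0,-0.9,-8.2,0],[-10,-25,0,-0.9,-8.2,0],[-10,-25,0,-0.9,-8.2,0],[0,-25,0,0,0,0],[0,0,0,0,0,0]]' -1
cat > col.py <<'E'
from h import *
from scipy.spatial.transform import Rotation as R
np.set_printoptions(precision=1,suppress=True)
s=observe();q=s['eef_rot'];print(R.from_quat([q[1],q[2],q[3],q[0]]).as_matrix().round(3).tolist(),s['q'].round(2))
t=read_camera('top');im=read_camera('side')
cs={c:masks_of(c,'collar') for c in('top','side')}
for c in cs:
  for m in cs[c][:2]: print(c,round(m['p'],2),m['bbox'])
b=cs['top'][0]['bbox'];uv=(b[0]+b[2]/2,b[1]+b[3]/2)
print(atz('top',uv,20))
cv2.imwrite('pics/h_top.png',t);cv2.imwrite('pics/h_side.png',im)
x,y=int(uv[0]),int(uv[1]);print(x,y)
a=cv2.resize(t[y-15:y+15,x-15:x+15],(400,400),interpolation=3)
p=cv2.resize(t[236:266,234:264],(400,400),interpolation=3)
cv2.imwrite('pics/h.png',np.hstack([a,p]))
E
python3 col.py
```

```text
t: 10.25
ee_pos: [553.1, -235.0, 162.0]
eef_rot: [-0.019, 0.738, 0.674, 0.019]
contact_force: [0.6, 0.1, 0.1]
opening: 1.002
grip_force: 0.0
[[0.09, 0.996, 0.003], [0.995, -0.09, 0.053], [0.053, -0.002, -0.999]] [-0.6  0.5  1.6  0.1  1.1 -0.5]
top 0.58 [324.1, 228.7, 23.0, 25.0]
side 0.94 [322.4, 272.5, 30.0, 27.2]
side 0.7 [346.0, 319.1, 43.8, 31.1]
[570.8 -54.7  20. ]
335 241
```

View pics/h.png

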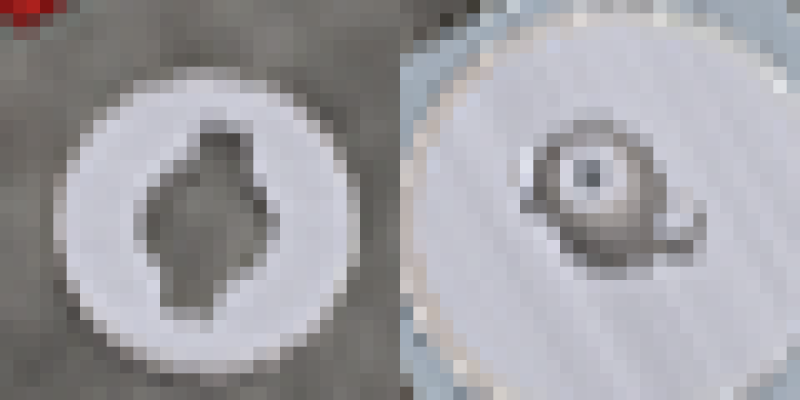

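Left crop: the collar's face centre is at px (335.0,242.0), keyways along about -11.4° in the world. Right crop: spindle tip is at (247.9,248.4), key tips near (256,251.6) and (242.9,248.1), so keys run along about 76°.

Run:
```python
from h import *
np.set_printoptions(precision=1,suppress=True)
g=lambda x,y,ox,oy:(ox+x/13.333-.5,oy+y/13.333-.5)
print("collar top",atz("top",g(207,220,320,226),26))
k=[atz("top",g(*p,320,226),26) for p in((226,125),(187,318))];d=k[0]-k[1];print(np.degrees(np.arctan2(d[1],d[0])),np.linalg.norm(d))
print("tip",atz("top",g(192,172,234,236),68))
k=[atz("top",g(*p,234,236),42) for p in((300,214),(125,170))];d=k[1]-k[0];print(np.degrees(np.arctan2(d[1],d[0])),np.linalg.norm(d),(k[0]+k[1])/2)
t=cv2.imread("pics/h_top.png");s=cv2.imread("pics/h_side.png")
# collar outer contour, top
gray=cv2.cvtColor(t,cv2.COLOR_BGR2GRAY)
m=(gray[222:262,316:356]>150).astype(np.uint8);c=max(cv2.findContours(m,0,1)[0],key=cv2.contourArea);e=cv2.fitEllipse(c);print(e);uv=(e[0][0]+316,e[0][1]+222);print(atz("top",uv,22))
b=[322.4,272.5,30.0,27.2];print("side collar",atz("side",(337.4,286),13))
# seat circle: plate corners
ms=[m for m in masks_of("top","positioner") if m["bbox"][1]>215]
r=cv2.minAreaRect(cv2.findNonZero(ms[0]["mask"].astype(np.uint8)));print("plate",atz("top",r[0],14))
cv2.imwrite('pics/i.png',np.hstack([cv2.resize(s[268:303,318:358],(400,350),interpolation=3),cv2.resize(s[215:250,268:308],(400,350),interpolation=3)]))
```

```text
collar top [567.2 -52.9  26. ]
-10.021607666213859 42.352624084655055
tip [534.4 185.9  68. ]
77.23288035779295 37.72841805942986 [535.2 184.4  42. ]
((19.05216407775879, 20.29970359802246), (21.524456024169922, 21.928165435791016), 110.51313018798828)
[567.2 -53.1  22. ]
side collar [563.1 -54.1  13. ]
plate [530.8 185.1  14. ]
```

View pics/i.png

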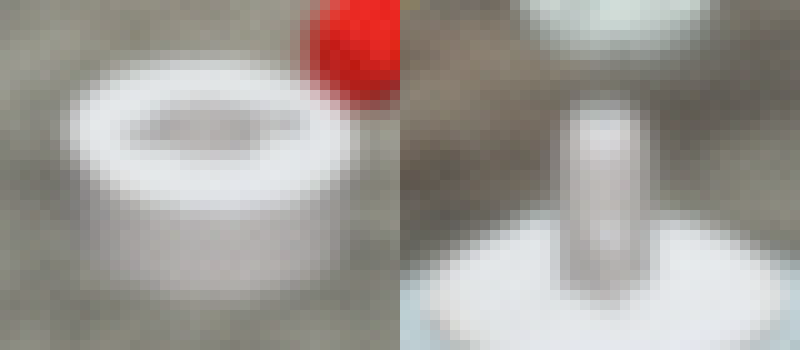

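Collar flat at about (567,-53), clear of the screwdriver handle end; spindle at (534.8,185.2), z checks 65–68. I grasp across -50°, away from the screwdriver.

```bash
python3 -m pendant '[[2,25,0,-3,0,0],[2,30,0,0,0,-7.5],[2,30,0,0,0,-7.5],[2,30,0,0,0,-7.5],[2,30,0,0,0,-7.5],[2,25,-15,0,0,-7.5],[2,12,-25,0,0,-7.5],[0,0,0,0,0,0]]'; python3 -c "
from h import *
from scipy.spatial.transform import Rotation as R
np.set_printoptions(precision=1,suppress=True)
s=observe();q=s['eef_rot'];M=R.from_quat([q[1],q[2],q[3],q[0]]).as_matrix();print(M.round(3),s['q'],np.degrees(np.arctan2(M[1,1],M[0,1])))
print(tri((335.0,242.0),(338.2,280.8)),tri((247.9,248.4),(288.1,226.5)))
"
```

```text
t: 11.3
ee_pos: [567.9, -47.8, 120.1]
eef_rot: [0.0, 0.939, 0.344, -0.001]
contact_force: [-0.6, 0.9, -0.2]
opening: 0.998
grip_force: 0.0
[[ 0.8  0.6 -0. ]
 [ 0.6 -0.8 -0. ]
 [-0.  -0.  -1. ]] [-0.2  0.5  1.7 -0.   1.   0.7] -49.77679929693405
(array([566.5, -52.6,  24.9]), np.float64(1.9800694535517576)) (array([534.5, 186.1,  66.9]), np.float64(0.2700683749094902))
```

```bash
python3 -m pendant '[[-1,-5,-30,0,0,0],[0,0,-30,0,0,0],[0,0,-25,0,0,0],[0,0,-15,0,0,0],[0,0,-9,0,0,0],[0,0,-2,0,0,0],[0,0,0,0,0,0]]'; python3 -m pendant '[[0,0,0,0,0,0],[0,0,0,0,0,0],[0,0,0,0,0,0],[0,0,0,0,0,0]]' 1
```

```text
t: 12.0
ee_pos: [569.4, -56.3, 12.4]
eef_rot: [0.002, 0.939, 0.343, 0.001]
contact_force: [0.5, 1.1, -0.1]
opening: 0.999
grip_force: 0.0
t: 12.4
ee_pos: [568.7, -55.8, 13.5]
eef_rot: [0.002, 0.939, 0.343, 0.001]
contact_force: [-3.1, 2.0, 9.3]
opening: 0.725
grip_force: 64.1
```

```bash
python3 -m pendant '[[0,0,12,0,0,0],[0,0,25,0,0,0],[0,0,30,0,0,0],[0,0,30,0,0,0],[-3,20,0,0,0,8],[-3,22,0,0,0,8],[-3,22,0,0,0,8],[-3,22,0,0,0,8]]'; python3 -m pendant '[[-3,22,0,0,0,8],[-3,22,0,0,0,8],[-3,22,0,0,0,8],[-3,22,0,0,0,8],[-3,22,0,0,0,8],[-3,22,0,0,0,8],[-3,22,0,0,0,7.2],[0,0,0,0,0,0]]'; python3 -c "
from h import *
from scipy.spatial.transform import Rotation as R
s=observe();q=s['eef_rot'];M=R.from_quat([q[1],q[2],q[3],q[0]]).as_matrix();print(M.round(3),np.degrees(np.arctan2(M[1,1],M[0,1])),s['ee_pos'])
t=read_camera('top');im=read_camera('side');cv2.imwrite('pics/j_side.png',im);cv2.imwrite('pics/j_top.png',t)
for m in masks_of('side','collar')[:2]: print(m['p'],m['bbox'])
cv2.imwrite('pics/j.png',np.hstack([cv2.resize(im[180:260,250:330],(400,400),interpolation=3),cv2.resize(t[225:275,222:272],(400,400),interpolation=3)]))
"
```

```text
t: 13.2
ee_pos: [556.7, 30.5, 109.9]
eef_rot: [0.002, 0.807, 0.591, 0.002]
contact_force: [0.9, -0.4, -3.3]
opening: 0.729
grip_force: 67.4
t: 14.0
ee_pos: [535.5, 186.2, 109.7]
eef_rot: [0.001, 0.442, 0.897, 0.003]
contact_force: [0.2, -0.6, -3.8]
opening: 0.727
grip_force: 67.4
[[-0.61   0.793  0.004]
 [ 0.793  0.61   0.004]
 [ 0.001  0.006 -1.   ]] 37.55968798408001 [535.45096069 186.1862001  109.70619521]
0.52 [278.2, 204.9, 20.7, 17.3]
```

```bash
python3 -m pendant '[[-0.7,-0.7,-12,0,0,0],[0,0,-10,0,0,0],[0,0,-5,0,0,0],[0,0,-4,0,0,0],[0,0,-4,0,0,0],[0,0,0,0,0,0]]'; python3 -m pendant '[[0,0,-3,0,0,0],[0,0,-3,0,0,0],[0,0,-2,0,0,0],[0,0,0,0,0,0]]'
```

```text
t: 14.75
ee_pos: [535.4, 183.3, 73.5]
eef_rot: [0.001, 0.444, 0.896, 0.002]
contact_force: [0.5, 1.2, -3.7]
opening: 0.728
grip_force: 67.2
t: 15.15
ee_pos: [535.7, 183.5, 65.9]
eef_rot: [0.001, 0.444, 0.896, 0.003]
contact_force: [1.6, 2.3, -4.8]
opening: 0.722
grip_force: 67.2
```

```bash
python3 -m pendant '[[0.5,0.7,-3,0,0,0],[0,0,-3,0,0,0],[0,0,-2,0,0,0],[0,0,0,0,0,0]]'; python3 -m pendant '[[0,0,-2,0,0,0],[0,0,-2,0,0,0],[0,0,0,0,0,0]]'
```

```text
t: 15.55
ee_pos: [535.5, 183.9, 57.6]
eef_rot: [0.001, 0.444, 0.896, 0.002]
contact_force: [2.6, 0.7, -5.4]
opening: 0.725
grip_force: 67.2
t: 15.85
ee_pos: [535.5, 183.9, 53.7]
eef_rot: [0.001, 0.444, 0.896, 0.002]
contact_force: [1.2, 0.8, -3.7]
opening: 0.731
grip_force: 67.3
```

```bash
python3 -m pendant '[[0,0,-2,0,0,0],[0,0,-2,0,0,0],[0,0,0,0,0,0]]'; python3 -m pendant '[[0,0,-2,0,0,0],[0,0,-1,0,0,0],[0,0,0,0,0,0]]'
```

```text
t: 16.15
ee_pos: [535.5, 184.0, 49.7]
eef_rot: [0.001, 0.444, 0.896, 0.002]
contact_force: [1.7, 1.5, -4.3]
opening: 0.727
grip_force: 67.3
t: 16.45
ee_pos: [535.6, 183.9, 46.8]
eef_rot: [0.001, 0.444, 0.896, 0.002]
contact_force: [0.6, 1.4, -3.3]
opening: 0.73
grip_force: 67.4
```

The collar has passed the key tops (bottom about 33 mm) without resistance; going on down to the seat.

```bash
python3 -m pendant '[[0,0,-3,0,0,0],[0,0,-3,0,0,0],[0,0,-2,0,0,0],[0,0,0,0,0,0]]'; python3 -m pendant '[[0,0,-2,0,0,0],[0,0,-1,0,0,0],[0,0,0,0,0,0]]'
```

```text
t: 16.85
ee_pos: [535.5, 184.0, 38.5]
eef_rot: [0.001, 0.444, 0.896, 0.002]
contact_force: [1.5, 3.0, -4.6]
opening: 0.729
grip_force: 67.2
t: 17.15
ee_pos: [535.6, 184.0, 35.8]
eef_rot: [0.001, 0.444, 0.896, 0.002]
contact_force: [1.5, 1.8, -3.3]
opening: 0.729
grip_force: 67.4
```

```bash
python3 -m pendant '[[0,0,-1,0,0,0],[0,0,0,0,0,0]]';python3 -m pendant '[[0,0,-1,0,0,0],[0,0,0,0,0,0]]'
```

```text
t: 17.35
ee_pos: [535.6, 184.0, 35.6]
eef_rot: [0.001, 0.444, 0.896, 0.002]
contact_force: [-1.1, 0.3, 4.6]
opening: 0.73
grip_force: 68.2
t: 17.55
ee_pos: [535.6, 184.0, 35.6]
eef_rot: [0.001, 0.444, 0.896, 0.002]
contact_force: [-2.5, 1.2, 14.1]
opening: 0.728
grip_force: 69.2
```

Seat contact at TCP z 35.6, just where expected. Easing off, releasing and withdrawing straight up.

```bash
python3 -m pendant '[[0,0,1.5,0,0,0],[0,0,0,0,0,0]]'; python3 -m pendant '[[0,0,0,0,0,0],[0,0,0,0,0,0],[0,0,0,0,0,0],[0,0,0,0,0,0]]' -1; python3 -m pendant '[[0,0,10,0,0,0],[0,0,25,0,0,0],[0,0,35,0,0,0],[0,0,35,0,0,0],[0,-30,20,0,0,0],[0,-45,0,0,0,0],[0,-45,0,0,0,0],[0,-45,0,0,0,0]]'; python3 -m pendant '[[0,-30,0,0,0,0],[0,-10,0,0,0,0],[0,0,0,0,0,0]]'; python3 -c "
from h import *
t=read_camera('top');im=read_camera('side')
for c in('top','side'):
  for m in masks_of(c,'collar')[:2]: print(c,m['p'],m['bbox'])
cv2.imwrite('pics/k.png',np.hstack([cv2.resize(im[200:270,250:330],(400,350),interpolation=3),cv2.resize(t[230:275,224:276],(400,350),interpolation=3)]))
"
```

```text
t: 17.75
ee_pos: [535.6, 183.9, 35.7]
eef_rot: [0.001, 0.444, 0.896, 0.002]
contact_force: [-0.0, 2.3, 2.1]
opening: 0.728
grip_force: 68.0
t: 18.15
ee_pos: [535.4, 183.8, 35.3]
eef_rot: [0.001, 0.444, 0.896, 0.002]
contact_force: [-0.3, 0.9, -0.7]
opening: 0.998
grip_force: 0.0
t: 18.95
ee_pos: [535.6, 17.5, 161.6]
eef_rot: [0.002, 0.444, 0.896, 0.002]
contact_force: [1.2, -0.7, -0.5]
opening: 1.002
grip_force: 0.0
t: 19.25
ee_pos: [535.7, -22.2, 161.0]
eef_rot: [0.001, 0.445, 0.895, 0.002]
contact_force: [-0.3, 0.5, 1.0]
opening: 1.001
grip_force: 0.0
top 0.76 [240.2, 239.9, 20.7, 21.6]
top 0.4 [352.8, 182.6, 10.0, 8.6]
side 0.69 [274.6, 226.0, 25.8, 22.8]
```

View pics/k.png

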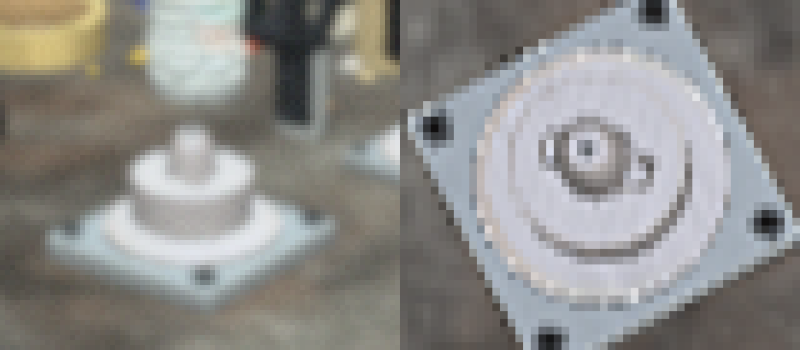

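The collar lies flat on the round seat with its keyways over the keys (side crop centre (193,190)); the gripper is clear of everything.

```bash
python3 -c "
from cell import *
print(job_done())"
```

```text
the job is handed in; nothing more can be done
None
```

The collar is fully home on the seat, keyways over the keys, and released with the gripper clear; I handed the job in at about 19 s with nothing else on the table touched by the planned moves.

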